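Clip the lighting conduit to the cornice stone

TASK

Take the grey conduit from the wooden saw rest and lay it in the two open clips on the sloping face of the cornice stone, sticking out evenly past both. Then swing each orange strap over it and press it down until it clicks and stays shut. Leave the tools, stone chips and other things on the bench where they are.

Things in the scene. Friction and masses are not known exactly. Their poses are not given: they have to be found in the camera images.
- conduit_mid (a point): Middle of the conduit: a rigid grey plastic tube 32 mm in diameter and 300 mm long, about 0.12 kg, loose, lying level at first. Its x axis is the tube's axis; it may be rolled about that axis by any angle, and either end may go either way in the clips.
- saw_rest: Fixed plywood and timber saw rest on which the conduit first lies along its x, axis 58 mm above the bench. Origin under its middle. Base board 240 by 90 mm, 18 mm thick; two V-notched uprights at x = -85 and +85 mm, each 20 mm thick, 80 mm wide, tops 62 mm above the bench. Between the uprights the tube is free.
- run_mid (a point): Where the conduit's middle belongs when it lies home in both clips, sticking out evenly; on its axis, fixed to the pale 400 mm long cornice stone. x: along the run; y: up the slope; z: square out of the slope, which is 26 mm below this point in z and tilted 35 degrees from level. Clips at x = -85 mm (a) and +85 mm (b), 26 mm wide; bare slope between. Slope runs from y = -104 to +63 mm.
- crown_edge (a point): Middle of the lower front edge of the crown that juts out 45 mm over the slope from the stone's upstand (the upright wall at the top of the slope); the edge runs along run_mid's x for the stone's 400 mm. A tool must lean away from the upstand to clear it: pointing along run_mid's -z, square to the slope, clears it.
- hinge_a (a point): Middle of the hinge pin of clip a's strap; axes as run_mid's; the pin runs along x. The clip's open half-round cradle (16.5 mm radius, lips 6 mm below the pin in z) is centred 24 mm up the slope (+y) and 2 mm out (+z). On its uphill side, y = 53 to 62 mm, a springy catch tongue stands up to z = +1 mm. The slope is 24 mm below the pin.
- hinge_b (a point): The same for clip b.
- strap_a (a joint): Hinge angle (rad) of the orange strap of clip a: 0 is shut; about 1.75 to 2.2 is open, standing up and leaning down the slope; stop at 2.4. A stiff hinge: it stays where it is left. On the way down its nose meets the catch at about 0.15; some 6 to 12 N on the thumb pad then pushes it past with a click, and it is held at 0 to 0.02.
- strap_b (a joint): The same for clip b.
- strap_a_pad (a point): Centre of the ribbed thumb pad on the outside of clip a's strap; moves with it. Pad 22 mm (x, along the hinge) by 26 mm (y, away from the hinge; the strap's free end is 13 mm further); z points out of the pad. It lies 39 mm (y) and 25 mm (z) from the hinge pin in its own axes; shut, those axes are run_mid's.
- strap_b_pad (a point): The same for clip b.
- chisel: Bystander: a steel mason's chisel 185 mm long and 18 mm thick, lying on the bench; origin under its middle.
- chip_a: Bystander: a broken piece of stone, 120 by 85 by 60 mm; origin in the middle of its underside.
- chip_b: Bystander: a smaller broken piece of stone, 85 by 65 by 40 mm; origin in the middle of its underside.
- brush: Bystander: a dusting brush 200 mm long lying on the bench; origin under its middle.
- offcut: Bystander: a 70 mm offcut of the 32 mm conduit standing on end; origin in the middle of its foot.
- tub: Bystander: a grey screw jar with black lid, 72 mm in diameter and 75 mm tall; origin in the middle of its foot.

How it is judged (in metres and radians):
On the way, in this order (a step that is already met when the one before it is completed fails the run):
1. the conduit lies home in both open clips, sticking out evenly (x of conduit_mid in the frame of run_mid between -0.02 and 0.02 m and y of conduit_mid in the frame of run_mid between -0.004 and 0.004 m and z of conduit_mid in the frame of run_mid between -0.004 and 0.004 m and angle between the x axis of conduit_mid and the x axis of run_mid, either way round below 0.04 rad), for 0.2 s.
2. one strap is snapped shut over the conduit (value of joint any of strap_a, strap_b below 0.04 rad), for 0.2 s.
At the end, for the whole second after the job is handed in: The conduit lies home in both clips (its middle within 4 mm of the run's axis, within 20 mm of even lengthwise, and within 0.04 rad of parallel) and both straps are held shut by their catches (angle under 0.04 rad) with nothing touching them (all of step 1 and value of joint each of strap_a, strap_b below 0.04 rad).
It fails at once if a tool, stone chip or other bystander on the bench is shifted by more than 30 mm (distance of any of chisel, chip_a, chip_b, brush, offcut, tub from where it was at the start of the episode above 0.03 m).
It also fails if it takes over 64 s, if anything falls off the work surface, if the arm or the gripper's body presses on something with over 40 N, if the wrist force passes 120 N, or if a joint passes its speed limit or range.

ROBOT

A 6-joint arm with a two-finger parallel gripper is mounted at the origin on the work surface. World frame = base frame: x ahead of the robot, y to its left, z up, the work surface at z = 0. Lengths are in mm, angles in rad, forces in N, time in s.
With the tool pointing down it reaches from about 350 to 875 mm from the base axis. Payload 4.2 kg.
Tool frame: the origin (TCP) lies midway between the tips of the shut fingers; the grasp point (between the pads) lies 19 mm behind it; z points along the fingers, y is the line along which they close (so a half turn about z gives the same grasp; the last joint's range is limited). The gripper opens to 85 mm and grips with 20 to 120 N. Pads are 22 mm wide; open, the fingers measure 114 mm over their backs; the gripper's body (76 mm by 85 mm) begins 54 mm behind the grasp point. The pads swing forward as they close: fully open they stand 13 mm farther back than shut.
Start: joints at [-0.912, 0.385, 0.008, 0, -1.194, -0.259], TCP at [243.284, -575.684, 231.312] pointing down, gripper open.
Joint ranges: [-3.14, 3.14], [-1.21, 2.06], [-1.07, 1.41], [-3.16, 2.05], [-2.99, -0.16], [-3.1, 3.1]. Speed limits (rad/s): [2.79, 2.79, 3.14, 3.14, 3.14, 3.14].

INTERFACE

Orientations are given as a unit quaternion [x, y, z, w].
In Python, from plant import env gives the robot as it stands. The module is installed in compiled form; this text tells all that it offers.
- The arm moves only by the tool play_rows, never from a script. Its argument "steps" is a list of rows, each a list of 3 entries, a list of its own where there are three numbers: the closure, from 0 (fully open) to 1 (shut), then the shift along the tool's x, y, z in mm, then the turn, a rotation vector about the tool's x, y, z in degrees. In form: [[grip, [x, y, z], [rx, ry, rz]], ...]. A call has 1 to 20 rows; each row shifts and turns the commanded pose from where the row before left it, along the tool's axes as they then stand; what a row does not reach is not made up. A row lasts 1/12 s, in which the tool goes at most 41.7 mm and 7.16 degrees, less where a joint would pass 70% of its speed; a pose out of reach is approached as far as the arm can. A call is refused whole if a number of a shift passes 41.7 or a number of a turn 7.16, either way. A call with a gripper value outside its range is refused whole. The fingers move at their own pace and stop on an object; "force" is the grip in N (left out, the last holds). Time passes only in rows, so rows that do not move let the fingers close. It gives the time, the measured TCP pose, the force, the opening and the grip force at its end, in the units of the state.
- env.read_state(): the state, without advancing time (a new reading comes with each control period).
- env.get_image(name): name is "scene" or "side" or "wrist"; returns a dict with "img" (480x640x3 uint8, red, green, blue), "K" (3x3 intrinsics, pixels), "R" (3x3) and "t" (3): a world point X has camera coordinates R X + t; the wrist camera has in their place "mount" (4x4, takes a point from camera to tool coordinates, whose origin is the TCP and whose axes are the flange's). Camera axes: x right, y down, z forward; pixel columns grow to the right and rows downward; lengths in mm; the calibration is good to about 2 mm. A picture is of the moment at which its call begins: read the wrist's pose just before it. There is no depth.
- env.finish_job(): hands the job in; it is judged then, once.
The state is a dict: "t": time; "qpos": joint angles; "qd": joint speeds; "tau": joint torques, N m; "position": TCP position; "tcp_rot": TCP orientation; "wrist_force": force on the tool from outside, world axes, zero at the start; "torque": the same for the moment, N m; "gripper_width": finger opening in mm; "grasp_force": force on a finger pad.
Only numpy, scipy, OpenCV 4.12 (cv2) and the standard library are available. Lean on these libraries where they do the work, as an engineer would, in place of code of your own. Each camera call takes 0.05 s, during which the arm holds its last target. There are 200 camera calls.

## Working session

There is one attempt and no reset: what is moved stays moved. The work goes in short steps, Python scripts to look and compute and a tool call to move; the robot and the scene stay as the last step left them, time stands still between calls to the robot, and variables do not carry over. Pictures are saved under pics/ and viewed, at most 10 in all, crops included, and the job is handed in when it is done.

Besides the shell and the picture viewer there is one more tool, called after ">>>" as a command line: name --argument value ..., lists and objects as JSON in quotes. play_rows: Moves the arm, as the interface text tells. Its arguments: {"type":"object","properties":{"steps":{"type":"array","items":{"type":"array"}},"force":{"type":"number"}},"required":["steps"]}

```bash
mkdir -p pics && cat > h.py <<'E'
import numpy as np, cv2
from scipy.spatial.transform import Rotation as Rn
from scipy.optimize import least_squares
from plant import env
def snap(n,f):
    d=env.get_image(n); cv2.imwrite(f'pics/{f}.png',d['img'][:,:,::-1]); np.savez(f'pics/{f}.npz',**{k:v for k,v in d.items()}); return d
def ray(d,uv):
    v=np.linalg.inv(d['K'])@np.array([*uv,1.]); c=-d['R'].T@d['t']; v=d['R'].T@v; return c,v/np.linalg.norm(v)
def onz(d,uv,z):
    c,v=ray(d,uv); return c+v*(z-c[2])/v[2]
def proj(d,X):
    p=np.asarray(X)@d['R'].T+d['t']; p=p@d['K'].T; return p[:,:2]/p[:,2:]
def tri(d1,u1,d2,u2):
    (a,v),(b,w)=ray(d1,u1),ray(d2,u2)
    s=np.linalg.lstsq(np.c_[v,-w],b-a,rcond=None)[0]; p,q=a+s[0]*v,b+s[1]*w
    return (p+q)/2,np.linalg.norm(p-q)
E
python3 - <<'E'
from h import *
np.set_printoptions(precision=2,suppress=True)
for n in('scene','side','wrist'):
    d=snap(n,n+'0')
    print(n,d['K'].tolist(), -d['R'].T@d['t'] if 'R' in d else d['mount'])
s=env.read_state();print(s)
E
```

```text
scene [[441.2764872799237, 0.0, 325.3803330114358], [0.0, 441.2764872799237, 241.5422375273258], [0.0, 0.0, 1.0]] [1297.65   90.17  738.63]
side [[436.5466867352134, 0.0, 317.88509182855756], [0.0, 436.5466867352134, 231.62809489458562], [0.0, 0.0, 1.0]] [211.91 490.57 975.37]
wrist [[378.2919866359429, 0.0, 324.5433759954227], [0.0, 378.2919866359429, 247.1530722682087], [0.0, 0.0, 1.0]] [[  -0.     -0.95   -0.32   82.49]
 [   1.     -0.      0.     -0.45]
 [  -0.     -0.32    0.95 -142.94]
 [   0.      0.      0.      1.  ]]
{'t': 0.15, 'qpos': array([-0.91,  0.39,  0.01, -0.  , -1.19, -0.26]), 'qd': array([ 0., -0.,  0.,  0.,  0.,  0.]), 'tau': array([ -0.  , -39.27,  18.86,   4.19,  -0.  ,   0.  ]), 'position': array([ 243.12, -575.34,  230.5 ]), 'tcp_rot': array([-0.2 ,  0.98,  0.  , -0.  ]), 'wrist_force': array([ 0.21,  0.03, -0.58]), 'torque': array([-0.04, -0.03,  0.03]), 'grasp_force': 0.0, 'gripper_width': 85.61960534204437}
```

View pics/scene0.png

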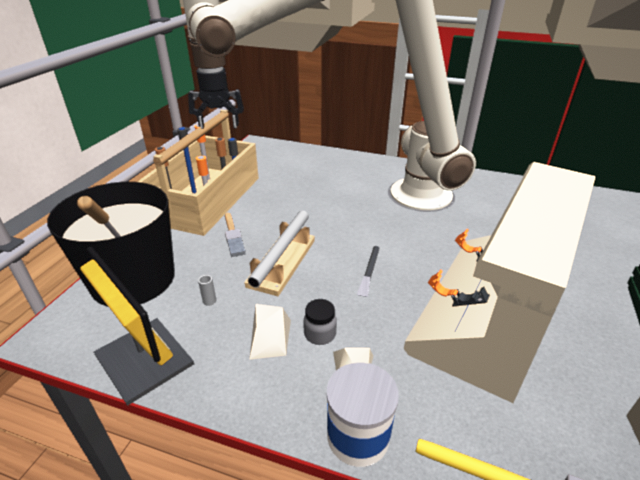

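View pics/side0.png

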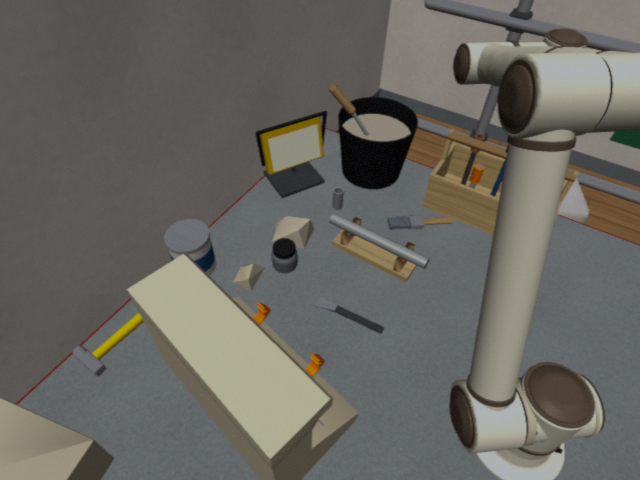

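The scene view shows the conduit on the rest from about (255,278) to (303,216), and the straps at (468,245) and (445,287) on the stone. The side view shows the conduit from (332,218) to (425,263), and the straps at (262,313) and (316,363). I'll enlarge these areas.

```bash
python3 - <<'E'
from h import *
def crop(f,x,y,w,h,k):
    return cv2.resize(cv2.imread(f'pics/{f}.png')[y:y+h,x:x+w],None,fx=k,fy=k,interpolation=cv2.INTER_CUBIC)
a=crop('scene0',240,200,80,100,3.0) ;b=crop('scene0',400,210,120,150,4)
c=crop('side0',325,205,110,80,3);d=crop('side0',230,290,130,150,4)
o=np.zeros((600,800,3),np.uint8)
o=np.hstack([crop('scene0',400,160,200,240,2.0*1.25),]); 
im=np.zeros((600,800,3),np.uint8)
im[:300,:240]=a; im[300:540,:330]=c
im[:300,340:580]=crop('scene0',405,220,96,120,2.5)
im[:300,580:800]=crop('scene0',425,225,88,120,2.5)[:, :220]
im[300:600,340:800]=crop('side0',225,295,184,120,2.5)
cv2.imwrite('pics/c1.png',im)
E
```

```text
(no output)
```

View pics/c1.png

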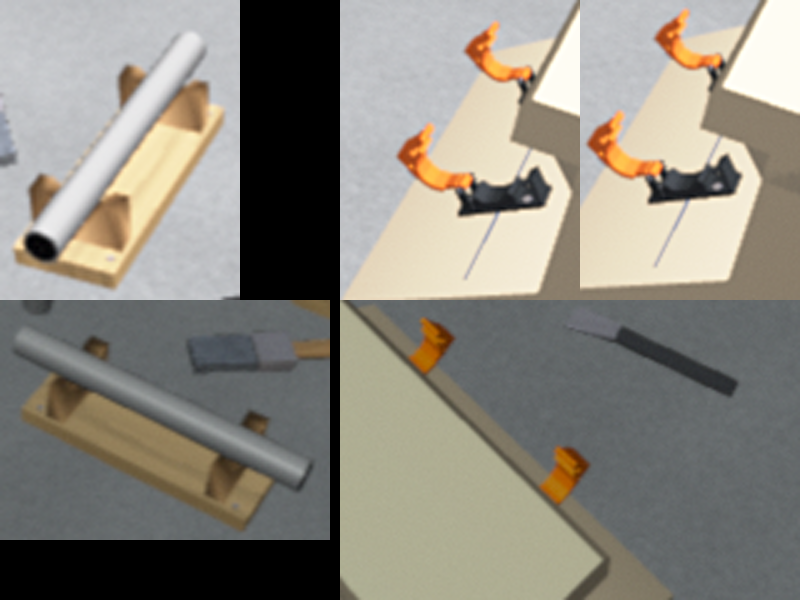

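The crops give conduit end centres of scene (254,281) and (303,215), and side (332,219) and (425,263). In the scene view the hinges are at b (456,293) and a (480,251). The strap tips in scene are b (435,276) and a (461,234), and in side b (265,307) and a (319,357). I'll fit the poses from these.

```bash
cat >> h.py <<'E'
def Rrun(yaw): # x along run, tilt 35deg
    return (Rn.from_euler('z',yaw)*Rn.from_euler('x',35,degrees=True)).as_matrix()
def strap_pt(th,yz,x): 
    c,s=np.cos(th),np.sin(th); return np.array([x,-24+yz[0]*c-yz[1]*s,-2+yz[0]*s+yz[1]*c])
E
python3 - <<'E'
from h import *
np.set_printoptions(precision=1,suppress=True)
S=dict(np.load('pics/scene0.npz'));D=dict(np.load('pics/side0.npz'))
p,e=tri(S,(254,281),D,(332,219));q,f=tri(S,(303,215),D,(425,262.7))
print('conduit',p,e,q,f,np.linalg.norm(p-q),(p+q)/2)
def res(v,full=False):
    R=Rrun(v[3]);t=v[:3]
    P=np.array([[85,-24,-2],[-85,-24,-2],strap_pt(v[4],(52,23),85),strap_pt(v[5],(52,23),-85)])@R.T+t
    r=[proj(S,P)-[[456,293],[480,251],[435.4,276],[461.4,234.4]], proj(D,P[2:])-[[264.6,306.6],[319.4,357.4]]]
    return np.vstack(r).ravel()
for y0 in(-.5,.5):
  for z0 in (60,150):
    s=least_squares(res,[500,300,z0,y0,2,2]);print(s.cost,s.x[:3],s.x[3:].round(3),s.fun)
v=s.x;R=Rrun(v[3])
print('slope corners',proj(S,np.array([[200,-104,-26],[-200,-104,-26],[200,63,-26]])@R.T+v[:3]),np.array([200,-104,-26])@R.T+v[:3])
E
```

```text
conduit [ 625.9 -298.2   55.7] 2.868668725474131 [ 332.  -289.2   57.8] 0.33673883852212505 294.0517862876819 [ 479.  -293.7   56.7]
1.234449612419548 [508.6 179.7 131.7] [-0.2  1.6  1.6] [ 0.3  0.8 -0.1 -0.5 -0.5 -0.7 -0.4 -0.2  0.   0.3 -0.5  0.3]
1.234449612423068 [508.6 179.7 131.7] [-0.2  1.6  1.6] [ 0.3  0.8 -0.1 -0.5 -0.5 -0.7 -0.4 -0.2  0.   0.3 -0.5  0.3]
1.2344496124209285 [508.6 179.7 131.7] [-0.2  1.6  1.6] [ 0.3  0.8 -0.1 -0.5 -0.5 -0.7 -0.4 -0.2  0.   0.3 -0.5  0.3]
1.2344496124216005 [508.6 179.7 131.7] [-0.2  1.6  1.6] [ 0.3  0.8 -0.1 -0.5 -0.5 -0.7 -0.4 -0.2  0.   0.3 -0.5  0.3]
slope corners [[406.6 342. ]
 [467.2 241. ]
 [486.  337.9]] [687.2  65.4  50.8]
```

```bash
cat >> h.py <<'E'
def plan(pos,R,n=None):
    """shift in current tool axes, then turn"""
    s=env.read_state(); R0=Rn.from_quat(s['tcp_rot']).as_matrix()
    d=R0.T@(np.array(pos)-s['position']); r=Rn.from_matrix(R0.T@R).as_rotvec(degrees=True)
    print('t',round(s['t'],2),'pos',s['position'].round(1),'q',s['qpos'].round(2),'shift',d.round(1),'turn',r.round(2),'shift in target axes',(R.T@R0@d).round(1)); return d,r
def Rdown(yaw): # tool y at yaw from +Y, pointing down
    return (Rn.from_euler('z',yaw)*Rn.from_euler('y',180,degrees=True)).as_matrix()
E
python3 - <<'E'
from h import *
D=dict(np.load('pics/side0.npz'));print(onz(D,(475,185),150),onz(D,(450,135),180))
plan([479,-294,230],Rdown(-.0306))
plan([479,-294,230],Rdown(-.0306+np.pi))
E
```

```text
[ 306.76965931 -553.64617213  150.        ] [ 443.67878596 -702.57001204  180.        ]
t 0.15 pos [ 243.1 -575.3  230.5] q [-0.91  0.39  0.01 -0.   -1.19 -0.26] shift [-326.8  167.4    0.7] turn [ 0.09 -0.03 24.65] shift in target axes [-227.2  288.4    0.5]
t 0.15 pos [ 243.1 -575.3  230.5] q [-0.91  0.39  0.01 -0.   -1.19 -0.26] shift [-326.8  167.4    0.7] turn [ 4.0000e-02  1.2000e-01 -1.5535e+02] shift in target axes [ 227.2 -288.4    0.5]
```

>>> play_rows --steps '[[0,[0,0,-30],[0,0,0]],[0,[0,0,-30],[0,0,0]],[0,[0,0,-30],[0,0,0]],[0,[0,0,-30],[0,0,0]],[0,[-27,14,0],[0,0,2]],[0,[-27,14,0],[0,0,2]],[0,[-27,14,0],[0,0,2]],[0,[-27,14,0],[0,0,2]],[0,[-27,14,0],[0,0,2]],[0,[-27,14,0],[0,0,2]],[0,[-27,14,0],[0,0,2]],[0,[-27,14,0],[0,0,2]],[0,[-27,14,0],[0,0,2]],[0,[-27,14,0],[0,0,2]],[0,[-27,14,0],[0,0,2]],[0,[-27,14,0],[0,0,2.6]],[0,[0,0,30],[0,0,0]],[0,[0,0,30],[0,0,0]],[0,[0,0,30],[0,0,0]],[0,[0,0,20],[0,0,0]]]'

```text
t: 1.82
position: [522.5, -344.9, 237.5]
tcp_rot: [0.015, 1.0, 0.001, -0.002]
wrist_force: [0.0, -0.2, -0.6]
gripper_width: 85.3
grasp_force: 0.0
```

```bash
cat >> h.py <<'E'
def wsnap(f):
    s=env.read_state(); d=env.get_image('wrist'); cv2.imwrite(f'pics/{f}.png',d['img'][:,:,::-1])
    T=np.eye(4);T[:3,:3]=Rn.from_quat(s['tcp_rot']).as_matrix();T[:3,3]=s['position']; C=T@d['mount']
    d['R']=C[:3,:3].T; d['t']=-d['R']@C[:3,3]; np.savez(f'pics/{f}.npz',**d); return d
E
python3 - <<'E'
from h import *
plan([479,-294,200],Rdown(-.0306))
d=wsnap('w1')
E
```

```text
t 1.82 pos [ 522.5 -344.9  237.5] q [-0.33  0.39  0.03 -0.   -1.22 -1.27] shift [44.8 49.5 37.8] turn [ 0.15 -0.25  0.07] shift in target axes [45.1 49.6 37.5]
```

View pics/w1.png

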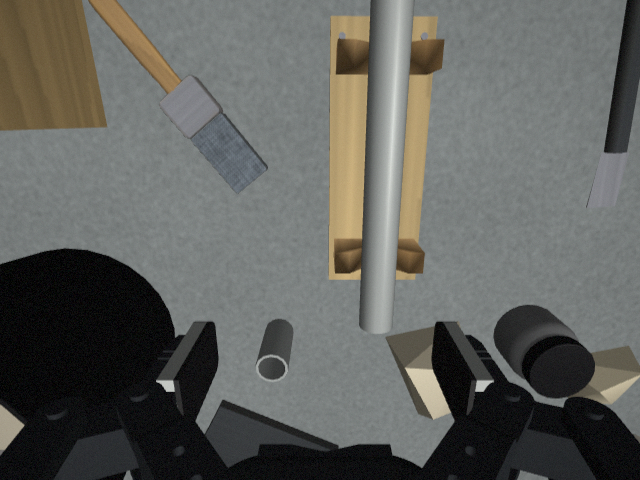

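The wrist view shows the tube axis running from (391,30) to (377,300), with its far rim top at (376,332). The rest's uprights are at rows ~55 and ~256.

```bash
python3 - <<'E'
from h import *
np.set_printoptions(precision=1,suppress=True)
d=dict(np.load('pics/w1.npz'))
a=onz(d,(391.5,30),58);b=onz(d,(377.3,300),58);e=onz(d,(376,332.5),74)
print(a,b,e,'yaw',np.arctan2((a-b)[1],(a-b)[0])+np.pi*((a-b)[0]<0) )
print('uprights',onz(d,(428,270),18),onz(d,(424,36),62),onz(d,(390,56),62))
plan([478,-291,43],Rdown(-.03))
E
```

```text
[ 378.2 -289.3   58. ] [ 603.8 -296.9   58. ] [ 629.1 -299.9   74. ] yaw 6.249573760109097
uprights [ 591.3 -239.2   18. ] [ 383.7 -265.5   62. ] [ 396.4 -290.7   62. ]
t 1.87 pos [ 520.8 -344.   233.5] q [-0.3  0.4  0.  -0.  -1.2 -1.3] shift [ 42.4  50.5 191.3] turn [ 0.4 -0.6 -0. ] shift in target axes [ 44.4  51.7 190.5]
```

>>> play_rows --steps '[[0,[20,24,20],[0,-0.3,0]],[0,[21,25,30],[0,-0.3,0]],[0,[0,0,30],[0,0,0]],[0,[0,0,30],[0,0,0]],[0,[0,0,0],[0,0,0]],[0,[0,0,0],[0,0,0]],[0,[0,0,0],[0,0,0]]]'

```text
t: 2.45
position: [487.7, -298.4, 135.1]
tcp_rot: [0.015, 1.0, -0.001, 0.007]
wrist_force: [0.7, 0.3, -0.6]
gripper_width: 85.5
grasp_force: 0.0
```

```bash
python3 - <<'E'
from h import *
plan([479,-293,36],Rdown(-.034))
E
```

```text
t 2.45 pos [ 487.7 -298.4  135.1] q [-0.27  0.38 -0.27 -0.   -0.91 -1.33] shift [10.2  5.3 98.9] turn [-0.09  0.77  0.28] shift in target axes [ 8.9  5.1 99.1]
```

>>> play_rows --steps '[[0,[5,2.5,15],[0,0.4,0.1]],[0,[5,2.5,15],[0,0.4,0.2]],[0,[0,0,15],[0,0,0]],[0,[0,0,15],[0,0,0]],[0,[0,0,15],[0,0,0]],[0,[0,0,12],[0,0,0]],[0,[0,0,8],[0,0,0]],[0,[0,0,0],[0,0,0]],[0,[0,0,0],[0,0,0]],[0,[0,0,0],[0,0,0]]]'

```text
t: 3.28
position: [477.4, -292.7, 39.4]
tcp_rot: [0.017, 1.0, -0.0, -0.0]
wrist_force: [0.3, -0.3, 0.3]
gripper_width: 85.7
grasp_force: 0.0
```

```bash
python3 - <<'E'
from h import *
plan([479,-293,36],Rdown(-.034))
E
```

```text
t 3.28 pos [ 477.4 -292.7   39.4] q [-0.26  0.49 -0.38  0.   -0.7  -1.35] shift [-1.6 -0.3  3.4] turn [-0.06 -0.04 -0.03] shift in target axes [-1.6 -0.3  3.4]
```

Close the gripper and lift.

>>> play_rows --steps '[[0.3,[-1.5,0,3],[0,0,0]],[1,[0,0,0],[0,0,0]],[1,[0,0,0],[0,0,0]],[1,[0,0,0],[0,0,0]],[1,[0,0,0],[0,0,0]],[1,[0,0,0],[0,0,0]],[1,[0,0,0],[0,0,0]],[1,[0,0,0],[0,0,0]],[1,[0,0,0],[0,0,0]],[1,[0,0,0],[0,0,0]]]' --force 60

```text
t: 4.12
position: [478.1, -293.6, 35.9]
tcp_rot: [0.017, 1.0, -0.001, -0.001]
wrist_force: [-1.6, -4.5, 2.6]
gripper_width: 30.8
grasp_force: 59.2
```

>>> play_rows --steps '[[1,[0,0,-10],[0,0,0]],[1,[0,0,-15],[0,0,0]],[1,[0,0,-20],[0,0,0]],[1,[0,0,-25],[0,0,0]],[1,[0,0,-25],[0,0,0]],[1,[0,0,-25],[0,0,0]],[1,[0,0,-25],[0,0,0]],[1,[0,0,-25],[0,0,0]],[1,[0,0,-20],[0,0,0]],[1,[0,0,-10],[0,0,0]],[1,[0,0,0],[0,0,0]],[1,[0,0,0],[0,0,0]]]'

```text
t: 5.12
position: [478.0, -291.8, 234.5]
tcp_rot: [0.018, 1.0, 0.001, -0.002]
wrist_force: [0.3, -0.7, -1.9]
gripper_width: 30.4
grasp_force: 59.4
```

```bash
cat >> h.py <<'E'
V=[508.6,179.7,131.7,-.2]
def Rtool(yaw): return Rrun(yaw)@np.diag([-1.,1,-1])
def run(p,V=V): return np.array(V[:3])+Rrun(V[3])@np.array(p,float)
E
python3 - <<'E'
from h import *
P=run([0,-110,110]);print(P,env.read_state()['gripper_width'])
d,r=plan(P,Rtool(-.2))
s=env.read_state();R0=Rn.from_quat(s['tcp_rot']);
# decomposition: tilt about x then yaw about z(world)
print((R0.inv()*Rn.from_euler('z',-.166)*R0).as_rotvec(degrees=True))
E
```

```text
[478.16383212  29.55367005 158.71331687] 30.426133508693063
t 5.12 pos [ 478.  -291.8  234.5] q [-0.26  0.27 -0.15 -0.   -1.15 -1.35] shift [ 10.8 321.1  76.1] turn [-34.88  -3.1    9.09] shift in target axes [ 63.6 214.6 242.7]
[-0.03595045 -0.00961308  9.5110266 ]
```

>>> play_rows --steps '[[1,[0,10,0],[0,0,0]],[1,[1,18,0],[0,0,0]],[1,[1,25,0],[0,0,0]],[1,[1,25,0],[0,0,0]],[1,[1,25,0],[0,0,0]],[1,[1,25,0],[0,0,0]],[1,[1,25,0],[0,0,0]],[1,[1,25,0],[0,0,0]],[1,[1,25,0],[0,0,0]],[1,[1,25,0],[0,0,0]],[1,[1,25,0],[0,0,0]],[1,[1,25,0],[0,0,0]],[1,[0,25,0],[0,0,0]],[1,[0,18,0],[0,0,0]],[1,[0,0,0],[0,0,0]]]'

```text
t: 6.37
position: [477.7, 31.6, 233.3]
tcp_rot: [0.016, 1.0, -0.0, -0.003]
wrist_force: [0.1, -0.7, -1.1]
gripper_width: 30.5
grasp_force: 59.5
```

>>> play_rows --steps '[[1,[0,0,0],[-2,-0.2,0.5]],[1,[0,0,0],[-3,-0.3,0.8]],[1,[0,0,0],[-4,-0.4,1]],[1,[0,0,0],[-4,-0.4,1]],[1,[0,0,0],[-4,-0.4,1]],[1,[0,0,0],[-4,-0.4,1]],[1,[0,0,0],[-4,-0.3,1]],[1,[0,0,0],[-4,-0.3,1]],[1,[0,0,0],[-3,-0.3,0.9]],[1,[0,0,0],[-2.5,-0.3,0.6]],[1,[0,0,0],[0,0,0]],[1,[0,0,0],[0,0,0]],[1,[0,0,0],[0,0,0]]]'

```text
t: 7.45
position: [478.2, 28.8, 234.4]
tcp_rot: [0.093, 0.95, 0.295, 0.031]
wrist_force: [-0.5, -0.6, -1.1]
gripper_width: 30.3
grasp_force: 59.5
```

```bash
python3 - <<'E'
from h import *
plan(run([0,-110,110]),Rtool(-.2))
wsnap('w2')
E
```

```text
t 7.45 pos [478.2  28.8 234.4] q [-0.02  0.15 -0.21 -0.65 -1.17 -1.5 ] shift [  0.4 -42.3  62.7] turn [-0.49  0.05  0.35] shift in target axes [  0.1 -42.8  62.4]
```

View pics/w2.png

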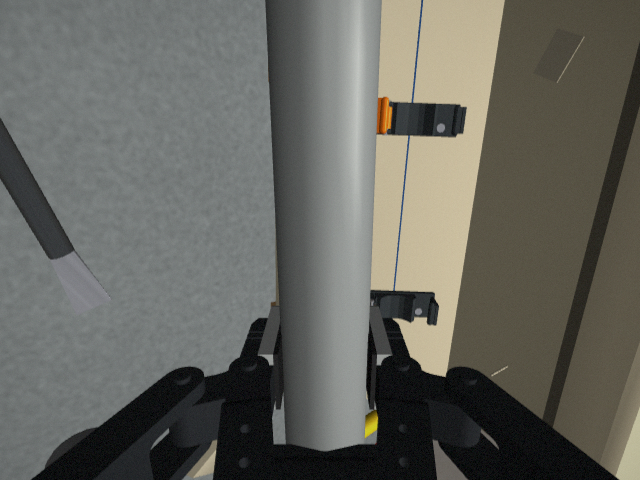

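The wrist view shows the blue run line from (421,5) through (409,135) to (396,280). Clip a's catch corners are at (466,107) and (464,136), and clip b's are at (437,292) and (437,324). I'll do a joint fit.

```bash
python3 - <<'E'
from h import *
np.set_printoptions(precision=2,suppress=True)
S=dict(np.load('pics/scene0.npz'));D=dict(np.load('pics/side0.npz'));W=dict(np.load('pics/w2.npz'))
def res(v,ws=1.,ww=1.):
    R=Rrun(v[3]);t=v[:3]
    P=np.array([[85,-24,-2],[-85,-24,-2],strap_pt(v[4],(52,23),85),strap_pt(v[5],(52,23),-85)])@R.T+t
    r=[ws*np.vstack([proj(S,P)-[[456,293],[480,251],[435.4,276],[461.4,234.4]], proj(D,P[2:])-[[264.6,306.6],[319.4,357.4]]]).ravel()]
    C=np.array([[-98,38,-1],[-72,38,-1],[72,38,-1],[98,38,-1]])@R.T+t
    r.append(ww*(proj(W,C)-[[466,107],[464,136],[437,292],[437,324]]).ravel()*[.3,1]*4 if 0 else ww*((proj(W,C)-[[466,107],[464,136],[437,292],[437,324]])*[.4,1]).ravel())
    L=[]
    for uv in[(421,5),(409,135),(396,280)]:
        c,v_=ray(W,uv); c=R.T@(c-t); w=R.T@v_; L.append((c+w*(-26-c[2])/w[2])[1])
    r.append(ww*np.array(L)); return np.concatenate(r)
for ws,ww in((1,1),(.3,1),(1,.1)):
    s=least_squares(res,[508,180,131,-.2,1.7,1.7],args=(ws,ww));print(s.cost,s.x.round(3));
    if ws==ww:print(s.fun)
E
```

```text
43.49132786009705 [511.39 181.91 132.11  -0.23   1.65   1.65]
[ 1.23  1.74  0.99  0.28 -0.09  0.54  0.04  1.   -1.13  0.45 -1.95  0.7
  0.33 -5.32 -0.79  0.11  0.99  6.43 -0.41 -0.53 -0.19  0.37  1.52]
27.64756987631698 [513.85 186.56 128.16  -0.23   1.66   1.65]
1.8784397706089178 [509.09 179.86 132.2   -0.23   1.63   1.63]
```

```bash
cat > fit.py <<'E'
from h import *
np.set_printoptions(precision=2,suppress=True)
S=dict(np.load('pics/scene0.npz'));D=dict(np.load('pics/side0.npz'));W=dict(np.load('pics/w2.npz'))
def res(v,ws=1.,ww=1.):
    R=Rrun(v[3]);t=v[:3]
    P=np.array([[85,-24,-2],[-85,-24,-2],strap_pt(v[4],(52,23),85),strap_pt(v[5],(52,23),-85)])@R.T+t
    r=[ws*np.vstack([proj(S,P)-[[456,293],[480,251],[435.4,276],[461.4,234.4]], proj(D,P[2:])-[[264.6,306.6],[319.4,357.4]]]).ravel()]
    C=np.array([[-85,38,-1],[85,38,-1]])@R.T+t
    r.append(ww*((proj(W,C)-[[465,121.5],[437,308]])*[.4,1]).ravel())
    L=[]
    for uv in[(421,5),(409,135),(396,280)]:
        c,v_=ray(W,uv); c=R.T@(c-t); w=R.T@v_; L.append((c+w*(-26-c[2])/w[2])[1])
    r.append(ww*np.array(L)); return np.concatenate(r)
for ws,ww in((1,1),(.3,1),(1,.1)):
    s=least_squares(res,[508,180,131,-.2,1.7,1.7],args=(ws,ww));print(s.cost,s.x.round(3));
    if ws==ww:print(s.fun)
E
python3 fit.py
```

```text
14.035746572461624 [510.86 181.28 133.11  -0.23   1.66   1.66]
[ 1.12  1.19  0.72 -0.27 -0.35  0.14 -0.28  0.52 -0.83  0.17 -1.53  0.25
 -0.07 -3.01  0.5   3.23 -0.13  0.26  1.18]
5.8619020068826115 [513.14 185.24 129.66  -0.23   1.66   1.65]
1.5055993367007117 [508.95 179.85 132.13  -0.23   1.63   1.62]
```

```bash
python3 - <<'E'
from h import *
v=[512,183,131.5,-.23]
plan(run([0,-85,100],v),Rtool(-.23))
E
```

```text
t 7.5 pos [478.3  29.2 234.7] q [-0.02  0.15 -0.21 -0.65 -1.17 -1.5 ] shift [  1.5 -14.5  75. ] turn [-0.47 -0.92  1.82] shift in target axes [  2.2 -15.2  74.8]
```

>>> play_rows --steps '[[1,[0,-4,10],[-0.25,-0.45,0.9]],[1,[0,-4,15],[-0.25,-0.45,0.9]],[1,[1,-4,20],[0,0,0]],[1,[1,-3,18],[0,0,0]],[1,[0,0,12],[0,0,0]],[1,[0,0,0],[0,0,0]],[1,[0,0,0],[0,0,0]],[1,[0,0,0],[0,0,0]]]'

```text
t: 8.17
position: [484.2, 59.3, 165.9]
tcp_rot: [0.109, 0.947, 0.299, 0.036]
wrist_force: [0.3, 0.5, -1.1]
gripper_width: 30.7
grasp_force: 59.5
```

```bash
python3 - <<'E'
from h import *
v=[512,183,131.5,-.23]
plan(run([0,-85,100],v),Rtool(-.23))
d=wsnap('w3')
S=snap('scene','scene3')
im=np.zeros((600,800,3),np.uint8)
im[:480,:400]=cv2.imread('pics/w3.png')[:,240:640]
im[:480,400:]=cv2.resize(cv2.imread('pics/scene3.png')[205:365,390:523],(400,480),interpolation=cv2.INTER_CUBIC)
cv2.imwrite('pics/c3.png',im[:480])
E
```

```text
t 8.17 pos [484.2  59.3 165.9] q [ 0.03  0.23 -0.29 -0.72 -1.   -1.45] shift [ 1.2 -0.8  0.9] turn [0.08 0.1  0.1 ] shift in target axes [ 1.2 -0.8  0.9]
```

View pics/c3.png

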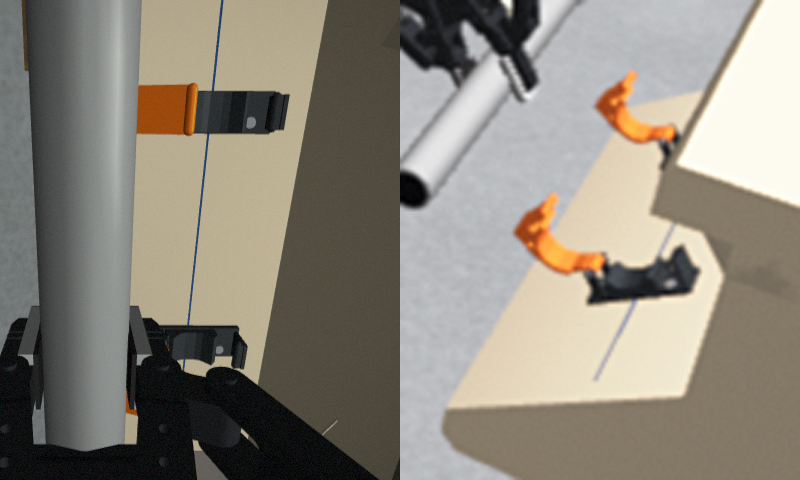

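The wrist half (columns +240) shows the run line from (462,0) to (430,300). The catch of a is at (527,112) and the catch of b is at about (484,348). In the scene half the straps are open and the clips are empty.

```bash
cat > fit2.py <<'E'
from h import *
np.set_printoptions(precision=2,suppress=True)
S=dict(np.load('pics/scene0.npz'));W2=dict(np.load('pics/w2.npz'));W3=dict(np.load('pics/w3.npz'))
def res(v,ws=.5):
    R=Rrun(v[3]);t=v[:3];r=[]
    P=np.array([[85,-24,-2],[-85,-24,-2]])@R.T+t
    r.append(ws*(proj(S,P)-[[456,293],[480,251]]).ravel())
    C=np.array([[-85,36,-1],[85,36,-1]])@R.T+t
    for W,c2,l in((W2,[[465,121.5],[437,308]],[(421,5),(409,135),(396,280)]),(W3,[[526,112],[484,348]],[(462,0),(446,150),(430,300)])):
        r.append(((proj(W,C)-c2)*[.6,1]).ravel())
        for uv in l:
            c,v_=ray(W,uv); c=R.T@(c-t); w=R.T@v_; r.append([(c+w*(-26-c[2])/w[2])[1]])
    return np.concatenate(r)
for ws in(.01,.5,1):
    s=least_squares(res,[508,180,131,-.2],args=(ws,));print(s.cost,s.x.round(3))
    if ws==.5:print(s.fun)
# tube axis seen in w3: expected from grip
s=env.read_state();R0=Rn.from_quat(s['tcp_rot']).as_matrix();
P=np.array([[145,0,-22],[80,0,-22],[-150,0,-6],[-150,0,-38],[0,0,-22]])@R0.T+s['position'];print(proj(W3,P))
E
python3 fit2.py
```

```text
8.760930566662841 [513.3  186.29 129.98  -0.23]
12.470426846894535 [512.81 185.3  130.74  -0.23]
[ 1.47  1.59  1.08  0.68 -1.3  -1.76  0.13  1.81 -1.09 -0.89 -0.23 -2.58
 -0.61 -0.18  0.82  0.2  -0.25 -0.83]
19.16136037814096 [511.98 183.61 131.99  -0.23]
[[ 322.64 -148.89]
 [ 323.11  126.08]
 [ 323.96  572.54]
 [ 323.9   651.63]
 [ 323.49  351.86]]
```

```bash
cat >> h.py <<'E'
V=[512.8,185.3,130.7,-.231]
E
sed -i 's/^def run(p,V=V)/def run(p,V=None)/; s/return np.array(V\[:3\])+Rrun(V\[3\])/V=V or globals()["V"]; return np.array(V[:3])+Rrun(V[3])/' h.py
sed -i 's/print(s.cost,s.x.round(3))/print(s.x[3])/' fit2.py; cat >> h.py <<'E'
def inrun():
    s=env.read_state();return Rrun(V[3]).T@(s['position']-np.array(V[:3]))
E
python3 fit2.py | head -3; python3 - <<'E'
from h import *
print(inrun());plan(run([0,0,90]),Rtool(V[3]))
E
```

```text
-0.2288955106479165
-0.22929637580030343
[ 1.47  1.59  1.08  0.68 -1.3  -1.76  0.13  1.81 -1.09 -0.89 -0.23 -2.58
[  1.11796909 -85.72821581 103.2300839 ]
t 8.27 pos [484.3  59.  166.1] q [ 0.03  0.23 -0.29 -0.72 -1.   -1.44] shift [ 1.  85.7 13.4] turn [0.11 0.11 0.12] shift in target axes [ 1.1 85.7 13.2]
```

>>> play_rows --steps '[[1,[1,10,0],[0.1,0,0]],[1,[0,15,0],[0,0.1,0]],[1,[0,18,0],[0,0,0]],[1,[0,18,0],[0,0,0]],[1,[0,15,0],[0,0,0]],[1,[0,9.7,0],[0,0,0]],[1,[0,0,0],[0,0,0]],[1,[0,0,15],[0,0,0]],[1,[0,0,20],[0,0,0]],[1,[0,0,20],[0,0,0]],[1,[0,0,18],[0,0,0]],[1,[0,0,10],[0,0,0]],[1,[0,0,0],[0,0,0]],[1,[0,0,0],[0,0,0]],[1,[0,0,0],[0,0,0]]]'

```text
t: 9.52
position: [509.9, 173.6, 146.9]
tcp_rot: [0.109, 0.947, 0.299, 0.035]
wrist_force: [0.4, 0.2, -1.2]
gripper_width: 30.8
grasp_force: 59.5
```

```bash
python3 - <<'E'
from h import *
print(inrun());plan(run([0,0,-22]),Rtool(V[3]))
wsnap('w4');S=snap('scene','scene4')
im=np.zeros((480,800,3),np.uint8)
im[:480,:400]=cv2.imread('pics/w4.png')[:,160:560]
im[:480,400:]=cv2.resize(cv2.imread('pics/scene4.png')[205:365,390:523],(400,480),interpolation=cv2.INTER_CUBIC)
cv2.imwrite('pics/c4.png',im)
E
```

```text
[-0.1675203  -0.56954681 20.14506754]
t 9.52 pos [509.9 173.6 146.9] q [ 0.27  0.28 -0.28 -0.74 -0.84 -1.61] shift [-0.2  0.6 42.1] turn [ 0.01 -0.02  0.07] shift in target axes [-0.2  0.6 42.1]
```

View pics/c4.png

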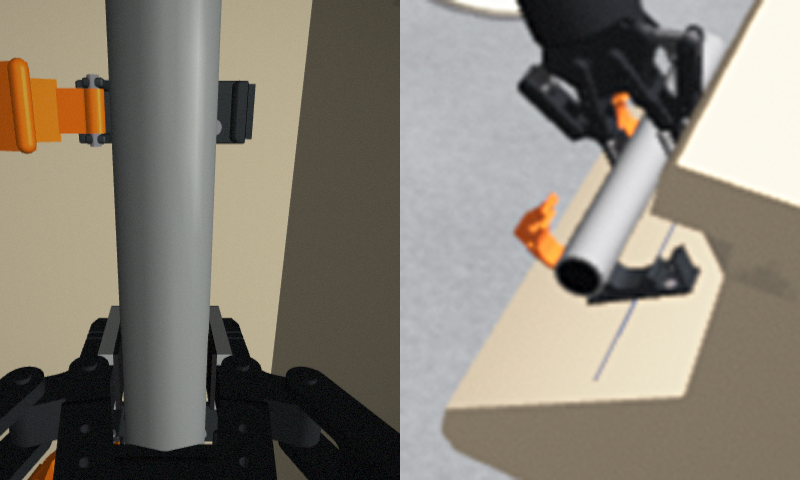

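The wrist half (columns +160) shows hinge a at (255,110) and catch a at (404,112), with the tube between them. In the scene half the tube is above the clips, clear of the straps.

```bash
python3 - <<'E'
from h import *
W=dict(np.load('pics/w4.npz'))
print(proj(W,np.array([run([-85,-24,-2]),run([-85,29,-1]),run([-85,38,-1])])))
s=env.read_state();R0=Rn.from_quat(s['tcp_rot']).as_matrix()
print(proj(W,np.array([[85,0,-22],[140,0,-22]])@R0.T+s['position']))
E
```

```text
[[266.59782185 111.35740368]
 [396.11756712 111.35930826]
 [418.16065798 111.36639565]]
[[ 323.98566234  108.31523219]
 [ 323.65357868 -123.63266205]]
```

>>> play_rows --steps '[[1,[0,-0.5,6],[0,0,0]],[1,[0,-0.5,8],[0,0,0]],[1,[0,0,8],[0,0,0]],[1,[0,0,5],[0,0,0]],[1,[0,0,3],[0,0,0]],[1,[0,0,0],[0,0,0]],[1,[0,0,0],[0,0,0]]]'

```text
t: 10.2
position: [512.6, 189.9, 120.2]
tcp_rot: [0.11, 0.948, 0.298, 0.033]
wrist_force: [-0.6, -2.1, -1.7]
gripper_width: 30.7
grasp_force: 59.5
```

>>> play_rows --steps '[[1,[0,0,2],[0,0,0]],[1,[0,0,2],[0,0,0]],[1,[0,0,0],[0,0,0]],[1,[0,0,0],[0,0,0]]]'

```text
t: 10.53
position: [512.8, 189.9, 118.9]
tcp_rot: [0.108, 0.948, 0.298, 0.034]
wrist_force: [-8.2, -13.3, 11.1]
gripper_width: 30.7
grasp_force: 61.3
```

>>> play_rows --steps '[[1,[0,0,2],[0,0,0]],[1,[0,0,0],[0,0,0]],[1,[0,0,0],[0,0,0]]]'

```text
t: 10.78
position: [512.8, 189.9, 118.7]
tcp_rot: [0.108, 0.948, 0.297, 0.034]
wrist_force: [-12.0, -19.7, 22.2]
gripper_width: 30.1
grasp_force: 62.5
```

```bash
python3 - <<'E'
from h import *
s=env.read_state();print(inrun(),Rrun(V[3]).T@s['wrist_force'],s['torque'])
E
```

```text
[ -1.04133013  -3.21099612 -12.44778492] [-7.1206948  -5.23540459 30.74711613] [-2.23845386  2.19946486  0.89278258]
```

```bash
python3 - <<'E'
from h import *
wsnap('w5');snap('scene','scene5');snap('side','side5')
im=np.zeros((600,800,3),np.uint8)
im[:480,:400]=cv2.imread('pics/w5.png')[:,160:560]
im[:600,400:]=cv2.resize(cv2.imread('pics/scene5.png')[230:350,420:500],(400,600),interpolation=cv2.INTER_CUBIC)
cv2.imwrite('pics/c5.png',im)
E
```

View pics/c5.png

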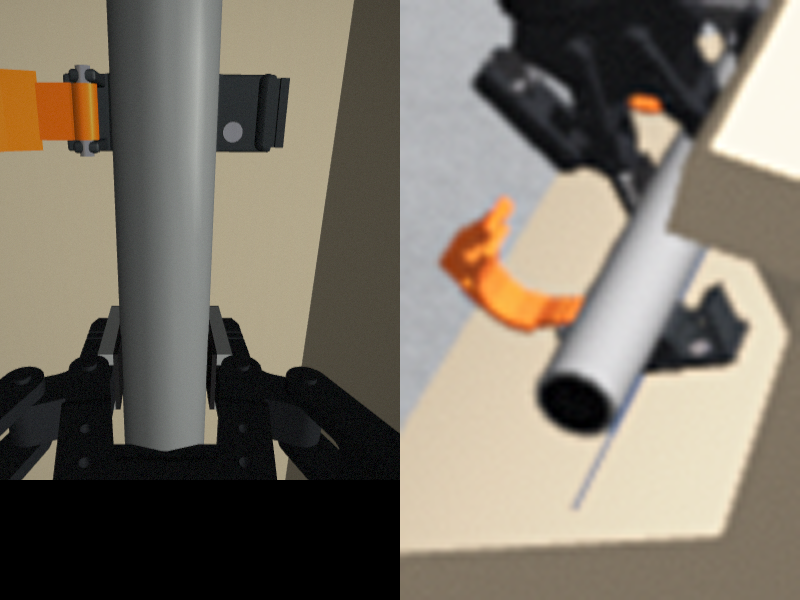

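Wrist: hinge at 246, tube axis at 323.5 and catch at 420–448. The offsets of −24, +29.8 and +38 mm, and the matching scales, say the tube sits centred at cradle depth. I'll relieve the pressure, open partway and back out.

>>> play_rows --steps '[[1,[0,0,-2],[0,0,0]],[1,[0,0,-1.5],[0,0,0]],[0.55,[0,0,0],[0,0,0]],[0.45,[0,0,0],[0,0,0]],[0.4,[0,0,0],[0,0,0]],[0.4,[0,0,0],[0,0,0]],[0.4,[0,0,0],[0,0,0]],[0.4,[0,0,0],[0,0,0]]]'

```text
t: 11.6
position: [513.5, 191.9, 118.9]
tcp_rot: [0.109, 0.947, 0.299, 0.034]
wrist_force: [0.4, -0.3, 0.3]
gripper_width: 51.1
grasp_force: 0.0
```

>>> play_rows --steps '[[0.4,[0,0,-6],[0,0,0]],[0.4,[0,0,-10],[0,0,0]],[0.4,[0,0,-20],[0,0,0]],[0.4,[0,0,-20],[0,0,0]],[0.4,[0,0,-20],[0,0,0]],[0.4,[0,0,-20],[0,0,0]],[0.4,[0,0,-10],[0,0,0]],[0.4,[0,0,0],[0,0,0]],[0.4,[0,0,0],[0,0,0]]]'

```text
t: 12.35
position: [499.6, 132.2, 206.2]
tcp_rot: [0.11, 0.947, 0.299, 0.034]
wrist_force: [0.8, 0.5, -0.3]
gripper_width: 51.1
grasp_force: 0.0
```

```bash
python3 - <<'E'
from h import *
print(inrun());wsnap('w6');snap('scene','scene6')
im=np.zeros((480,800,3),np.uint8)
im[:,:480]=cv2.imread('pics/w6.png')[:,80:560]
im[:,480:]=cv2.resize(cv2.imread('pics/scene6.png')[230:350,420:500],(320,480),interpolation=cv2.INTER_CUBIC)
cv2.imwrite('pics/c6.png',im)
E
```

```text
[-0.66439935 -1.49284119 93.19830054]
```

View pics/c6.png

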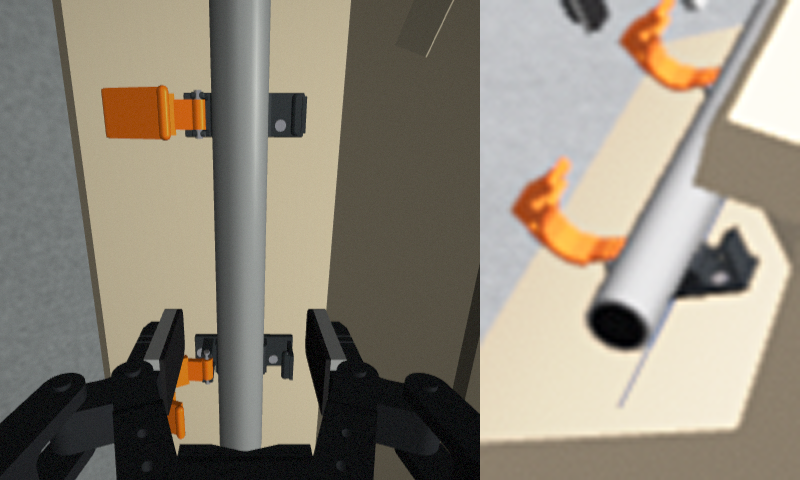

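The tube lies in both cradles, with hinge:catch offset ratios of about 1.57 at both clips, so it is home. I'll update the run frame and check the strap angle and crown clearance numerically.

```bash
python3 - <<'E'
from h import *
import h
np.set_printoptions(precision=1,suppress=True)
W=dict(np.load('pics/w6.npz'));S=dict(np.load('pics/scene6.npz'))
o=run([-.5,-3.3,9.6]);h.V=[*o,-.231];print(h.V)
f=lambda L,d=W:print(proj(d,np.array([h.run(p) for p in L])))
print('hinge a,b, catch a,b out, obs (278,115),(289,366),(386,115),(373,362)')
f([[-85,-24,-2],[85,-24,-2],[-85,38,-1],[85,38,-1]])
print('scene hinge obs 456,293 480,251');f([[85,-24,-2],[-85,-24,-2]],S)
print('tube +x end scene obs ~(575,311.. )');f([[150,0,0]],S); print('obs',420+618/4-480/4,230+325/4)
for th in(1.6,1.75,1.9,2.05): print(th);f([strap_pt(th,(39,25),-85),strap_pt(th,(52,25),-85),strap_pt(th,(26,25),-85)]);f([strap_pt(th,(52,25),85),strap_pt(th,(52,25),-85)],S)
R=Rrun(-.231);c,v=ray(S,(475,275));
for hh in range(20,120,10):print(hh,[26.1+.574*hh,-.2+.819*hh],proj(S,np.array([h.run([200,26.1+.574*hh,-.2+.819*hh])])))
E
```

```text
[np.float64(510.4336990422428), np.float64(177.42300225468), np.float64(136.67105738521585), -0.231]
hinge a,b, catch a,b out, obs (278,115),(289,366),(386,115),(373,362)
[[278.2 113.2]
 [287.8 365.6]
 [387.4 113.1]
 [374.7 366.3]]
scene hinge obs 456,293 480,251
[[455.6 292.4]
 [479.3 249.1]]
tube +x end scene obs ~(575,311.. )
[[455.6 310.1]]
obs 454.5 311.25
1.6
[[213.8 112.3]
 [204.8 111.9]
 [221.6 112.7]]
[[433.6 273.6]
 [459.7 232.7]]
1.75
[[205.  112.5]
 [191.5 112.1]
 [216.9 112.8]]
[[431.4 276. ]
 [457.6 235. ]]
1.9
[[198.6 112.6]
 [181.3 112.3]
 [213.9 112.9]]
[[429.8 278.7]
 [456.  237.6]]
2.05
[[194.5 112.8]
 [174.3 112.5]
 [212.5 113. ]]
[[428.8 281.6]
 [455.  240.4]]
20 [37.58, 16.18] [[462.1 318.2]]
30 [43.32, 24.37] [[463.2 314.2]]
40 [49.06, 32.559999999999995] [[464.3 310.1]]
50 [54.8, 40.74999999999999] [[465.5 306. ]]
60 [60.54, 48.94] [[466.7 301.8]]
70 [66.28, 57.129999999999995] [[467.8 297.5]]
80 [72.02, 65.32] [[469.1 293.1]]
90 [77.75999999999999, 73.50999999999999] [[470.3 288.7]]
100 [83.5, 81.69999999999999] [[471.5 284.2]]
110 [89.24, 89.88999999999999] [[472.8 279.6]]
```

>>> play_rows --steps '[[0.7,[10,-12,0],[0,0,0]],[1,[20,-22,0],[0,0,0]],[1,[20,-22,0],[0,0,0]],[1,[20,-22,0],[0,0,0]],[1,[14.5,-18,0],[0,0,0]],[1,[0,0,0],[0,0,0]],[1,[0,0,15],[0,0,0]],[1,[0,0,20],[0,0,0]],[1,[0,0,15],[0,0,0]],[1,[0,0,7],[0,0,0]],[1,[0,0,0],[0,0,0]],[1,[0,0,0],[0,0,0]],[1,[0,0,0],[0,0,0]]]'

```text
t: 13.53
position: [407.2, 106.8, 104.5]
tcp_rot: [0.109, 0.947, 0.299, 0.034]
wrist_force: [-0.2, -0.1, 0.6]
gripper_width: -0.0
grasp_force: 0.0
```

```bash
echo 'V=[510.4,177.4,136.7,-.231]' >> h.py && python3 -c "
from h import *
s=env.read_state();print(inrun(),s['gripper_width'],Rrun(V[3]).T@s['wrist_force']);plan(run([-85,-95,25]),Rtool(V[3]))"
```

```text
[-84.25040363 -94.16109328  26.56409889] -0.03703346248731854 [-0.19939764  0.23946267  0.5482838 ]
t 13.53 pos [407.2 106.8 104.5] q [ 0.13  0.21 -0.51 -0.83 -0.81 -1.35] shift [ 0.7 -0.8  1.6] turn [-0.01 -0.08  0.09] shift in target axes [ 0.7 -0.8  1.6]
```

>>> play_rows --steps '[[1,[0,6,0],[0,0,0]],[1,[0,6,0],[0,0,0]],[1,[0,6,-1],[0,0,0]],[1,[0,5,-3],[0,0,0]],[1,[0,5,-4],[0,0,0]],[1,[0,6,-4],[0,0,0]],[1,[0,6,-4],[0,0,0]],[1,[0,7,-1],[0,0,0]],[1,[0,7,-1],[0,0,0]],[1,[0,7,1],[0,0,0]],[1,[0,7,1],[0,0,0]],[1,[0,0,0],[0,0,0]]]'

```text
t: 14.53
position: [418.0, 153.4, 157.0]
tcp_rot: [0.109, 0.947, 0.299, 0.034]
wrist_force: [0.1, 0.3, 0.2]
gripper_width: 0.3
grasp_force: 0.0
```

```bash
python3 -c "
from h import *
s=env.read_state();print(inrun(),Rrun(V[3]).T@s['wrist_force'])
snap('scene','scene7')"
```

```text
[-84.48166315 -24.83069395  42.18566863] [-0.01443107  0.37018856 -0.03857185]
```

```bash
python3 - <<'E'
from h import *
for f in('scene6','scene7'):
    im=cv2.imread(f'pics/{f}.png');hsv=cv2.cvtColor(im,cv2.COLOR_BGR2HSV)
    m=cv2.inRange(hsv,(5,150,100),(20,255,255));m[:, :420]=0;m[:,520:]=0;m[:200]=0;m[330:]=0
    n,l,st,c=cv2.connectedComponentsWithStats(m);print(f,[(st[i].tolist(),c[i].round(1).tolist()) for i in range(1,n) if st[i][4]>10])
S=dict(np.load('pics/scene7.npz'))
for th in (1.9,1.2,.7,.4): print(th,proj(S,np.array([run(strap_pt(th,(39,25),-85)),run(strap_pt(th,(52,25),-85))])).round(1).tolist())
E
```

```text
scene6 [([456, 230, 24, 22, 187], [465.1, 242.8]), ([429, 270, 27, 26, 250], [439.6, 285.3])]
scene7 [([471, 227, 21, 23, 200], [479.3, 235.9]), ([429, 270, 27, 26, 255], [439.6, 285.1])]
1.9 [[459.8, 241.7], [456.0, 237.6]]
1.2 [[467.7, 233.2], [467.4, 228.3]]
0.7 [[477.3, 231.5], [480.0, 227.4]]
0.4 [[483.6, 232.6], [487.8, 229.5]]
```

>>> play_rows --steps '[[1,[0,7,2.5],[0,0,0]],[1,[0,7,3],[0,0,0]],[1,[0,6,3],[0,0,0]],[1,[0,6,3],[0,0,0]],[1,[0,6,0],[0,0,0]],[1,[0,3,1],[0,0,0]],[1,[0,0,0],[0,0,0]],[1,[0,0,0],[0,0,0]]]'

```text
t: 15.25
position: [425.6, 187.3, 166.2]
tcp_rot: [0.109, 0.947, 0.299, 0.034]
wrist_force: [-0.7, 0.5, 0.3]
gripper_width: -0.3
grasp_force: 0.0
```

>>> play_rows --steps '[[1,[0,0,2],[0,0,0]],[1,[0,0,2],[0,0,0]],[1,[0,0,1],[0,0,0]],[1,[0,0,0],[0,0,0]],[1,[0,0,0],[0,0,0]]]'

```text
t: 15.67
position: [426.5, 189.6, 162.0]
tcp_rot: [0.11, 0.947, 0.299, 0.034]
wrist_force: [0.2, -0.3, 0.7]
gripper_width: 0.1
grasp_force: 0.4
```

```bash
python3 -c "
from h import *
s=env.read_state();print(inrun(),Rrun(V[3]).T@s['wrist_force'])"
```

```text
[-84.488823     8.54171201  24.90581107] [0.22343025 0.19045129 0.67656015]
```

>>> play_rows --steps '[[1,[0,0,1],[0,0,0]],[1,[0,0,1],[0,0,0]],[1,[0,0,0],[0,0,0]]]'

```text
t: 15.92
position: [426.3, 190.6, 160.2]
tcp_rot: [0.109, 0.948, 0.298, 0.034]
wrist_force: [-2.5, -2.2, 3.4]
gripper_width: 0.2
grasp_force: 2.3
```

>>> play_rows --steps '[[1,[0,0,1],[0,0,0]],[1,[0,0,1],[0,0,0]],[1,[0,0,0],[0,0,0]]]'

```text
t: 16.17
position: [426.4, 190.8, 160.1]
tcp_rot: [0.108, 0.948, 0.298, 0.034]
wrist_force: [-7.7, -11.4, 16.3]
gripper_width: 0.3
grasp_force: 10.1
```

>>> play_rows --steps '[[1,[0,0,1],[0,0,0]],[1,[0,0,1],[0,0,0]],[1,[0,0,0],[0,0,0]]]'

```text
t: 16.42
position: [426.6, 190.9, 159.9]
tcp_rot: [0.107, 0.948, 0.298, 0.035]
wrist_force: [-11.5, -19.7, 29.0]
gripper_width: 0.0
grasp_force: 17.5
```

```bash
python3 - <<'E'
from h import *
s=env.read_state();print(inrun(),Rrun(V[3]).T@s['wrist_force'])
snap('scene','scene8')
im=cv2.imread('pics/scene8.png');hsv=cv2.cvtColor(im,cv2.COLOR_BGR2HSV)
m=cv2.inRange(hsv,(5,150,100),(20,255,255));m[:, :420]=0;m[:,520:]=0;m[:200]=0;m[330:]=0
n,l,st,c=cv2.connectedComponentsWithStats(m);print([(st[i].tolist(),c[i].round(1).tolist()) for i in range(1,n) if st[i][4]>10])
E
```

```text
[-84.68804953   8.373169    22.4811663 ] [-6.72004102 -1.24207307 36.31179605]
[([477, 239, 12, 12, 38], [482.0, 243.0]), ([429, 270, 27, 26, 256], [439.6, 285.1])]
```

>>> play_rows --steps '[[1,[0,0,-6],[0,0,0]],[1,[0,0,-15],[0,0,0]],[1,[0,0,-20],[0,0,0]],[1,[0,0,-21],[0,0,0]],[1,[-12,-8,0],[0,0,0]],[1,[-22,-13,0],[0,0,0]],[1,[-24,-15,0],[0,0,0]],[1,[-24,-15,0],[0,0,0]],[1,[-24,-15,0],[0,0,0]],[1,[-24,-15,0],[0,0,0]],[1,[-22,-13,0],[0,0,0]],[1,[-17,-9,0],[0,0,0]],[1,[0,0,0],[0,0,0]],[1,[0,0,15],[0,0,0]],[1,[0,0,20],[0,0,0]],[1,[0,0,15],[0,0,0]],[1,[0,0,5],[0,0,0]],[1,[0,0,0],[0,0,0]],[1,[0,0,0],[0,0,0]],[1,[0,0,0],[0,0,0]]]'

```text
t: 18.13
position: [571.8, 68.5, 104.4]
tcp_rot: [0.109, 0.947, 0.299, 0.035]
wrist_force: [-0.0, 0.9, 0.0]
gripper_width: -0.2
grasp_force: 0.0
```

```bash
python3 - <<'E'
from h import *
s=env.read_state();print(inrun(),Rrun(V[3]).T@s['wrist_force']);plan(run([85,-95,25]),Rtool(V[3]))
d=snap('scene','scene9')
im=cv2.imread('pics/scene9.png');hsv=cv2.cvtColor(im,cv2.COLOR_BGR2HSV)
m=cv2.inRange(hsv,(5,150,100),(20,255,255));m[:, :420]=0;m[:,520:]=0;m[:200]=0;m[330:]=0
n,l,st,c=cv2.connectedComponentsWithStats(m);print([(st[i].tolist(),c[i].round(1).tolist()) for i in range(1,n) if st[i][4]>10])
for th in (0,.15):print(proj(d,np.array([run(strap_pt(th,(y,25),-85)) for y in(26,39,52)])).round(1).tolist())
E
```

```text
[ 84.69138723 -93.89959542  26.29705069] [-0.24163594  0.69263365 -0.47128702]
t 18.13 pos [571.8  68.5 104.4] q [ 0.04  0.44 -0.15 -0.75 -0.95 -1.4 ] shift [-0.3 -1.1  1.3] turn [ 0.   -0.03  0.09] shift in target axes [-0.3 -1.1  1.3]
[([477, 236, 14, 15, 60], [483.6, 241.1]), ([429, 270, 27, 26, 259], [439.7, 285.1])]
[[485.8, 237.6], [491.4, 236.4], [497.0, 235.1]]
[[483.5, 236.6], [488.6, 234.7], [493.8, 232.7]]
```

Now the same path for strap b.

>>> play_rows --steps '[[1,[0,6,0],[0,0,0]],[1,[0,6,0],[0,0,0]],[1,[0,6,-1],[0,0,0]],[1,[0,5,-3],[0,0,0]],[1,[0,5,-4],[0,0,0]],[1,[0,6,-4],[0,0,0]],[1,[0,6,-4],[0,0,0]],[1,[0,7,-1],[0,0,0]],[1,[0,7,-1],[0,0,0]],[1,[0,7,1],[0,0,0]],[1,[0,7,1],[0,0,0]],[1,[0,7,2.5],[0,0,0]],[1,[0,7,3],[0,0,0]],[1,[0,6,3],[0,0,0]],[1,[0,6,3],[0,0,0]],[1,[0,6,0],[0,0,0]],[1,[0,3,1],[0,0,0]],[1,[0,0,0],[0,0,0]]]'

```text
t: 19.68
position: [590.2, 148.5, 165.7]
tcp_rot: [0.109, 0.948, 0.298, 0.034]
wrist_force: [-1.2, -4.2, 2.6]
gripper_width: 0.1
grasp_force: 2.0
```

>>> play_rows --steps '[[1,[0,0,2],[0,0,0]],[1,[0,0,2],[0,0,0]],[1,[0,0,1],[0,0,0]],[1,[0,0,1],[0,0,0]],[1,[0,0,1],[0,0,0]],[1,[0,0,1],[0,0,0]],[1,[0,0,0],[0,0,0]]]'

```text
t: 20.27
position: [591.4, 152.6, 161.0]
tcp_rot: [0.108, 0.948, 0.299, 0.035]
wrist_force: [-4.0, -5.7, 11.1]
gripper_width: 0.2
grasp_force: 6.5
```

>>> play_rows --steps '[[1,[0,0,1],[0,0,0]],[1,[0,0,1],[0,0,0]],[1,[0,0,1],[0,0,0]],[1,[0,0,0],[0,0,0]]]'

```text
t: 20.6
position: [591.5, 152.7, 160.8]
tcp_rot: [0.107, 0.948, 0.298, 0.035]
wrist_force: [-10.3, -11.9, 22.4]
gripper_width: 0.0
grasp_force: 13.1
```

```bash
python3 -c "
from h import *
s=env.read_state();print(inrun(),Rrun(V[3]).T@s['wrist_force'])"
```

```text
[84.63859787  9.39551688 22.894752  ] [-7.33846459  1.39227518 26.35421671]
```

Strap b bottoms out at the same height (22.9 vs 22.5). I'll retract and look.

>>> play_rows --steps '[[1,[0,0,-6],[0,0,0]],[1,[0,0,-15],[0,0,0]],[1,[0,0,-20],[0,0,0]],[1,[0,0,-20],[0,0,0]],[1,[0,0,-20],[0,0,0]],[1,[14,-5,-20],[0,0,0]],[1,[24,-10,-15],[0,0,0]],[1,[24,-10,0],[0,0,0]],[1,[15,-8,0],[0,0,0]],[1,[0,0,0],[0,0,0]],[1,[0,0,0],[0,0,0]],[1,[0,0,0],[0,0,0]]]'

```text
t: 21.6
position: [496.2, 81.6, 232.7]
tcp_rot: [0.109, 0.947, 0.299, 0.034]
wrist_force: [0.6, -0.3, -0.2]
gripper_width: -0.0
grasp_force: 0.0
```

```bash
python3 - <<'E'
from h import *
print(inrun());wsnap('w10');snap('scene','scene10')
im=np.zeros((480,800,3),np.uint8)
im[:,:400]=cv2.imread('pics/w10.png')[:,160:560]
im[:,400:]=cv2.resize(cv2.imread('pics/scene10.png')[225:345,420:520],(400,480),interpolation=cv2.INTER_CUBIC)
cv2.imwrite('pics/c10.png',im)
E
```

```text
[  8.1109408  -23.99301646 133.97986868]
```

View pics/c10.png

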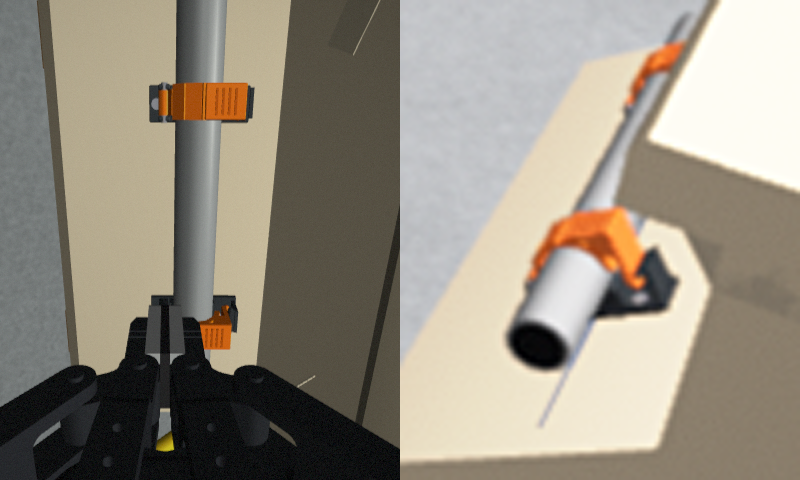

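Both straps are over the tube: a at wrist (388,102), b with its lower right pad corner at wrist (390,347). I'll check the angles numerically.

```bash
python3 - <<'E'
from h import *
W=dict(np.load('pics/w10.npz'));S=dict(np.load('pics/scene10.npz'))
for th in(0,.15,.3):
    f=lambda d,L:proj(d,np.array([run(strap_pt(th,(y,25),x)) for y,x in L])).round(1).tolist()
    print(th,'w a lo/hi edge',f(W,[(26,-85),(52,-85)]),'w b',f(W,[(26,96),(52,96)]),'scene b',f(S,[(52,74),(52,96),(26,96)]))
print('obs a (365..408,102); b (361..390,348); scene b far corner (477.5,277), near (480,291)')
E
```

```text
0 w a lo/hi edge [[365.3, 99.8], [406.8, 99.8]] w b [[357.2, 348.4], [390.6, 348.4]] scene b [[476.2, 275.5], [472.9, 281.9], [460.5, 283.7]]
0.15 w a lo/hi edge [[359.3, 99.5], [402.2, 99.2]] w b [[352.4, 351.1], [386.5, 354.1]] scene b [[472.6, 272.7], [469.2, 279.0], [457.9, 282.5]]
0.3 w a lo/hi edge [[352.3, 99.3], [395.3, 98.7]] w b [[346.8, 353.4], [380.7, 359.4]] scene b [[468.7, 270.3], [465.3, 276.6], [455.2, 281.6]]
obs a (365..408,102); b (361..390,348); scene b far corner (477.5,277), near (480,291)
```

Both straps match 0 rad, so I'm handing in.

```bash
python3 -c "
from h import *
print(env.finish_job())"
```

```text
the job is handed in; nothing more can be done
None
```

The conduit is lying in both clips with both orange straps pressed shut, and I handed the job in at about 22 s of the 64 s allowed; the hand-in gave no verdict, but the last camera check showed both straps at about 0 rad.

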